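# Move the warm glass pot from warmer to imager

## Robot

A 6-joint arm with a two-finger parallel gripper is mounted at the origin on the work surface. World frame = base frame: x ahead of the robot, y to its left, z up, the work surface at z = 0. Lengths are in m, angles in rad, forces in N, time in s.
With the tool pointing down it reaches from about 0.375 to 0.9 m from the base axis. Payload 3.1 kg.
Tool frame: the origin (TCP) lies on the centre line of the jaws, within the pads' length; the fingertips stand 17 mm ahead of it and the grasp point (between the pads) lies 2 mm behind it; z points along the fingers, y is the line along which they close (so a half turn about z gives the same grasp; the last joint's range is limited). The gripper opens to 85 mm and grips with 20 to 120 N. Pads are 22 mm wide; open, the fingers measure 114 mm over their backs; the gripper's body (76 mm by 85 mm) begins 54 mm behind the grasp point. The pads swing forward as they close: fully open they stand 13 mm farther back than shut.
Start: joints at [1.121, 0.527, 1.433, -0, 1.181, -0.178], TCP at [0.168, 0.602, 0.248] pointing down, gripper open.
Joint ranges: [-3.08, 3.08], [-0.75, 2.2], [0.22, 2.44], [-1.43, 4.57], [0, 2.65], [-2.85, 2.85]. Speed limits (rad/s): [2.79, 2.79, 3.14, 3.14, 3.14, 3.14].

## Interface

Orientations are given as a unit quaternion [x, y, z, w].
In Python, from rig import robot gives the robot as it stands. The module is installed in compiled form; this text tells all that it offers.
- The arm moves only by the tool servo_tool, never from a script. Its argument "commands" is a list of rows, each a list of 3 entries, a list of its own where there are three numbers: the shift along the world's x, y, z in m, then the turn about the world's z in degrees, then the finger opening in m, from 0 to 0.0854. In form: [[[x, y, z], twist, fingers], ...]. A call has 1 to 8 rows; each row is the pose to reach, as a shift and turn from the pose commanded when the call began; what a row does not reach only later rows make up. A row lasts 1/10 s, in which the tool goes at most 50 mm and 8.59 degrees, less where a joint would pass 70% of its speed; a pose out of reach is approached as far as the arm can. A call with a gripper value outside its range is refused whole. The fingers move at their own pace and stop on an object; "grip_force" is the grip in N (left out, the last holds). Time passes only in rows, so rows that repeat a pose let the fingers close. It gives the time, the measured TCP pose, the force, the opening and the grip force at its end, in the units of the state.
- robot.get_state(): the state, without advancing time (a new reading comes with each control period).
- robot.snapshot(name): name is "scene" or "top" or "wrist"; returns (picture, depth): 480x640x3 uint8, blue, green, red; 480x640 float32, m along the optical axis (not along the pixel's ray), 0 where there is no reading.
- robot.camera_model(name): a dict with "vfov" (degrees; the focal length in pixels is half the picture's height over the tangent of half this angle, whatever the lens; pixels are square), "cx", "cy" (the principal point, pixels), "cam_to_world" (4x4, takes a point from camera to world coordinates); the wrist camera has in their place "tool_from_camera" (4x4, takes a point from camera to tool coordinates, whose origin is the TCP and whose axes are the flange's). Camera axes: x right, y down, z forward; pixel columns grow to the right and rows downward; lengths in m; the calibration is good to about 2 mm. A picture is of the moment at which its call begins: read the wrist's pose just before it. camera_model takes no time and is no camera call.
- robot.sign_off(): hands the job in; it is judged then, once.
The state is a dict: "time": time; "joint_pos": joint angles; "dq": joint speeds; "effort": joint torques, N m; "eef_pos": TCP position; "orientation": TCP orientation; "force": force on the tool from outside, world axes, zero at the start; "wrist_torque": the same for the moment, N m; "finger_gap": finger opening in m; "gripper_force": force on a finger pad.
Only numpy, scipy, OpenCV 4.12 (cv2) and the standard library are available. Lean on these libraries where they do the work, as an engineer would, in place of code of your own. Each camera call takes 0.05 s, during which the arm holds its last target. There are 200 camera calls.

## Task

Lift the amber glass pot out of the warmer by its white handle and stand it on the yellow mat; let go, take it again round its glass body and stand it upright in the white ring on the imaging unit, with its handle pointing straight in under the black hood. Switch the warmer off by pushing its lever right over. The pot is thin glass: use about the lightest grip that holds it (20 to 35 N on each finger), set it down softly, and leave everything else on the bench where it is.

Things in the scene. Friction and masses are not known exactly. Their poses are not given: they have to be found in the camera images.
- pot: open amber glass pot, 54 mm outside diameter, 85 mm tall, wall 4 mm, about 0.2 kg. Origin: centre of its underside; z up; handle along its own -y. Pads pressing with 20 to 35 N each hold it safely by handle or body; over 90 N for both pads added breaks it, as does a knock over 70 N against warmer, mat or imager, or a free fall of over 10 mm
- handle: the pot's white strap handle (part of the pot, same origin and axes): an upright bar 12 x 12 mm, from 24 to 80 mm above the pot's underside, 62 mm from the pot's axis towards its -y, joined to the glass by two level arms 10 mm wide. Pinch the bar from above across the pot's x direction
- grip (a point): middle of the handle's upright bar: 62 mm from the pot's axis (pot's -y), 52 mm above the pot's underside
- warmer: white and aluminium warmer, fixed, 124 x 190 mm (x, y). Origin: on the bench under the nest's centre. Nest walls stand on its +x, -x sides (68 mm apart, reaching 12 mm to the -y side) and +y side (inner face 36 mm from centre), 103 mm above the bench; open to -y, where the handle sticks out. On its +y part a low console, top 55 mm above the bench, carries the switch lever
- nest (a point): centre of the nest's floor, 25 mm above the bench, where the pot stands at the start; axes as the warmer
- switch (a joint): warmer's lever (55 mm stick with a red knob on a small black block, pivot 100 mm to the warmer's +y from its origin): 0 to 0.15 rad at the start = on, leaning to the warmer's -x; pushed over to the warmer's +x it reads up to 1.0 = off, at a hard stop (tip travels about 50 mm). It stays where it is left and moves at a few newtons
- switch_tip (a point): centre of the 26 mm red knob on the switch lever's end, 55 mm from the pivot; it swings from 26 mm on the -x side of the pivot to 26 mm on the +x side (warmer axes), about 125 mm above the bench
- mat: yellow mat fixed on the bench, 240 x 150 mm (x, y), 3 mm thick; origin at its centre on the bench. The mouse lies on its +x part; the -x part is free for the pot
- imager: white imaging unit, fixed. Origin: on the bench under the ring's centre. Deck 30 mm high, 170 mm wide (x), from 55 mm to the +y of the ring to the 160 mm high body, 115 mm to the -y. From the body a black hood, 150 mm wide, underside 132, top 144 mm above the bench, reaches to 45 mm from the ring's centre. Handle goes below it (22 mm gap): bring the pot in level from +y
- spot (a point): centre of the white ring (64 mm inside, 76 mm outside diameter) on the deck, 30 mm above the bench: the pot's place; axes as the imaging unit
- mouse: black computer mouse, 60 x 100 x 32 mm, loose on the mat; origin centre of its underside
- objective: steel microscope objective standing on the bench, 32 mm diameter, 50 mm tall, loose; origin centre of its underside
- cleaner: white bottle with blue cap, 44 mm diameter, 110 mm tall, loose; origin centre of its underside
- petri: clear covered dish, 64 mm diameter, 26 mm tall, loose; origin centre of its underside
- slidebox: blue slide box, 90 x 120 x 34 mm, loose; origin centre of its underside
Not all that is in view belongs to the job. Leave any blue or brown look-alike of the warmer alone.

How it is judged:
On the way, in this order (a step that is already met when the one before it is completed fails the run):
1. the pot is lifted at least 30 mm out of the warmer, held by its handle (z of pot in the frame of nest above 0.03 m and contact force between the fingers and handle above 1 N), for 0.1 s.
2. the pot stands upright and released on the yellow mat (x of pot in the frame of mat between -0.12 and 0.12 m and y of pot in the frame of mat between -0.075 and 0.075 m and z of pot in the frame of mat below 0.006 m and linear speed of pot below 0.02 m/s and angle between pot's own z axis and vertical below 0.08 rad and contact force between the fingers and pot below 0.2 N), for 0.3 s.
3. the pot is lifted at least 10 mm off the mat, held by its glass body and not by its handle (z of pot in the frame of mat above 0.013 m and contact force between the fingers and pot above 1 N and contact force between the fingers and handle below 0.5 N), for 0.1 s.
4. the pot stands upright and released in the ring of the imaging unit, handle in under the hood (horizontal distance between pot and spot below 0.012 m and z of pot in the frame of spot between -0.005 and 0.005 m and angle between the y axis of pot and the y axis of imager, either way round below 0.25 rad and y of grip in the frame of imager below -0.03 m and linear speed of pot below 0.02 m/s and angle between pot's own z axis and vertical below 0.08 rad and contact force between the fingers and pot below 0.2 N), for 0.3 s.
At the end, for the whole second after the job is handed in: The pot stands upright (within 0.08 rad), at rest and released on the imaging unit's deck, its axis within 12 mm of the ring's centre and its handle pointing in under the hood within 0.25 rad; the warmer's lever is pushed over past 0.75 rad (all of step 4 and value of joint switch above 0.75 rad); the robot touches nothing.
It fails at once if the fingers press on the pot or its handle with more than 90 N in all (both pads added) (contact force between the fingers and pot above 90 N).
It fails at once if the pot is knocked or pressed against the warmer, mat or imaging unit with more than 70 N (contact force between pot and warmer above 70 N or contact force between pot and mat above 70 N or contact force between pot and imager above 70 N).
It fails at once if the pot is dropped (free fall of about 10 mm or more) (linear speed of pot above 0.45 m/s and contact force between the fingers and pot below 5 N).
It fails at once if the pot is tipped more than 0.4 rad (angle between pot's own z axis and vertical above 0.4 rad).
It fails at once if the mouse, objective, bottle, dish or slide box is moved more than 25 mm (distance of any of mouse, objective, cleaner, petri, slidebox from where it was at the start of the episode above 0.025 m).
It also fails if it takes over 66 s, if anything falls off the work surface, if the arm or the gripper's body presses on something with over 40 N, if the wrist force passes 120 N, or if a joint passes its speed limit or range.

## Working session

There is one attempt and no reset: what is moved stays moved. The work goes in short steps, Python scripts to look and compute and a tool call to move; the robot and the scene stay as the last step left them, time stands still between calls to the robot, and variables do not carry over. Pictures are saved under pics/ and viewed, at most 11 in all, crops included, and the job is handed in when it is done.

Besides the shell and the picture viewer there is one more tool, called as a command line: name --argument value ..., lists and objects as JSON in quotes. servo_tool: Moves the arm, as the interface text tells. Its arguments: {"type":"object","properties":{"commands":{"type":"array","items":{"type":"array"}},"grip_force":{"type":"number"}},"required":["commands"]}

```bash
mkdir -p pics; cat > h.py <<'E'
import numpy as np, cv2
from rig import robot
def snap(n):
    s=robot.get_state(); p,d=robot.snapshot(n); m=robot.camera_model(n)
    f=240/np.tan(np.radians(m["vfov"]/2))
    if "cam_to_world" in m: T=np.array(m["cam_to_world"])
    else:
        from scipy.spatial.transform import Rotation as R
        W=np.eye(4); W[:3,:3]=R.from_quat(s["orientation"]).as_matrix(); W[:3,3]=s["eef_pos"]; T=W@np.array(m["tool_from_camera"])
    v,u=np.mgrid[:480,:640]
    P=np.stack([(u-m["cx"])/f*d,(v-m["cy"])/f*d,d,np.ones_like(d)],-1)@T.T
    P=P[...,:3]; P[d==0]=np.nan
    return p,P
E
python3 - <<'E'
from h import *
for n in("top","scene"):
    p,P=snap(n); cv2.imwrite(f"pics/{n}1.png",p); np.save(n+".npy",P)
s=robot.get_state(); print(s); print(robot.camera_model("top"))
E
```

```text
{'time': 0.1, 'joint_pos': array([ 1.12046248e+00,  5.28383960e-01,  1.43378204e+00,  1.37933749e-05,
        1.18140829e+00, -1.78512781e-01]), 'dq': array([-0.00020832, -0.00174242, -0.00323708, -0.00168385, -0.00049911,
       -0.00167473]), 'effort': array([-2.56833000e-04, -4.43302703e+01, -1.78585249e+01, -1.78950222e-04,
        3.86785367e-03,  6.43525297e-06]), 'eef_pos': array([0.16750718, 0.60149544, 0.24742233]), 'orientation': array([ 1.35495038e-01,  9.90777530e-01, -9.40270873e-04, -3.12493646e-04]), 'force': array([ 0.21928729, -0.17899766, -0.87433244]), 'wrist_torque': array([-0.02756623, -0.05546371,  0.0242233 ]), 'gripper_force': 0.0, 'finger_gap': 0.0854168301883899}
{'vfov': 57.341220414912655, 'cx': 313.3299852150994, 'cy': 240.90701073013363, 'cam_to_world': array([[-0.13777279, -0.96603783,  0.21860824,  0.29271401],
       [-0.99045981,  0.13500614, -0.02761731,  0.03879174],
       [-0.00283409, -0.22032759, -0.97542182,  0.9816439 ],
       [ 0.        ,  0.        ,  0.        ,  1.        ]])}
```

View pics/top1.png

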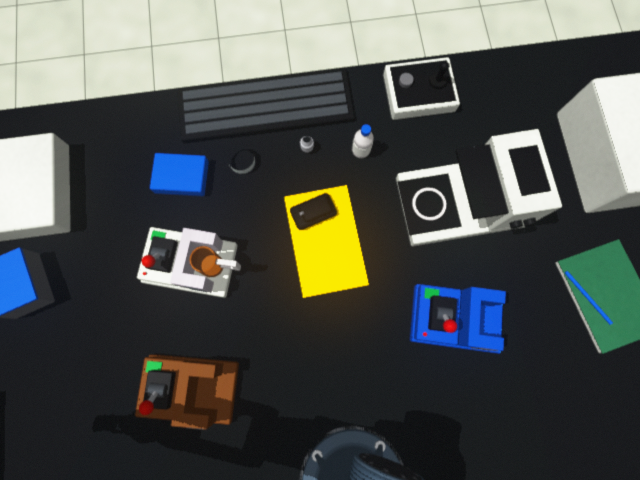

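View pics/scene1.png

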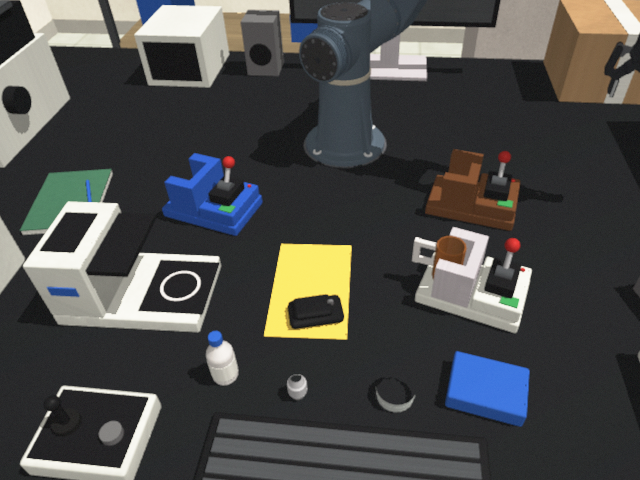

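The top view shows the white warmer at about (190,262) with the pot rim at (207,262), the handle bar at (230,265) and the red knob at (148,261). The mat is centred at about (327,241), the ring at (429,204) and the hood at (482,182). I'll measure each of these in depth.

```bash
python3 - <<'E'
from h import *
p=cv2.imread("pics/top1.png");P=np.load("top.npy");h=cv2.cvtColor(p,cv2.COLOR_BGR2HSV);H,S,V=[h[...,i].astype(int) for i in range(3)]
v,u=np.mgrid[:480,:640]
def box(a,b,c,d): return (u>=a)&(u<b)&(v>=c)&(v<d)
def rect(m,n):
    q=P[m][:,:2]; q=q[~np.isnan(q).any(1)]; r=cv2.minAreaRect((q*1000).astype(np.float32)); print(n,len(q),r,"medz",np.nanmedian(P[m][:,2]))
rect(box(270,390,170,310)&(H>20)&(H<35)&(S>150)&(V>120),"mat")
Z=P[...,2]
W=box(125,250,215,305)
rect(W&(S<60)&(V>120)&(Z>.095)&(Z<.115)&(u<222),"walls")
rect(W&(S<60)&(Z>.09)&(Z<.12)&(u>=215),"handle")
rect(W&(S<60)&(V>120)&(Z<.075)&(Z>.01),"base")
rect(W&(S>150)&(V>100)&((H<4)|(H>175))&(Z>.09),"knob")
rect(W&(S>100)&(H>4)&(H<20)&(Z>.1),"pot rim")
R=box(405,455,180,228)&(S<60)&(V>150)&(Z<.045)
q=P[R];(c,r)=cv2.minEnclosingCircle((q[:,:2]*1000).astype(np.float32));print("ring",c,r,np.median(q[:,2]),len(q))
I=box(390,570,120,255)
rect(I&(Z>.13)&(Z<.15)&(V<70),"hood"); rect(I&(Z>.152)&(Z<.17),"body"); rect(I&(Z>.02)&(Z<.04),"deck")
rect(box(283,345,188,235)&(Z>.015)&(V<80),"mouse")
for n,b in dict(cleaner=(345,380,115,165),obj=(298,318,132,156),petri=(225,262,145,178),slide=(145,212,148,198)).items(): rect(box(*b)&(Z>.012),n)
# scene cross-check
p2=cv2.imread("pics/scene1.png");Q=np.load("scene.npy")
c1=cv2.resize(p[215:305,125:260],None,fx=4,fy=4,interpolation=2);c2=cv2.resize(p2[215:340,390:545],None,fx=3.4,fy=3.4,interpolation=2)
o=np.zeros((600,790,3),np.uint8)
c1=cv2.resize(p[215:305,125:260],(390,260),interpolation=2);c2=cv2.resize(p2[215:340,390:545],(390,315),interpolation=2);c3=cv2.resize(p[120:255,390:570],(390,293),interpolation=2)
o[:260,:390]=c1;o[:315,395:785]=c2;o[300:593,:390]=c3
cv2.imwrite("pics/crop.png",o)
h2=cv2.cvtColor(p2,cv2.COLOR_BGR2HSV)
m=(h2[...,0]<4)&(h2[...,1]>150)&(u>490)&(u<530)&(v>230)&(v<260)&(Q[...,2]>.09);print("knob sc",np.nanmean(Q[m],0))
m=(h2[...,0]>4)&(h2[...,0]<20)&(h2[...,1]>100)&(u>425)&(u<480)&(v>230)&(v<280)&(Q[...,2]>.1);q=(Q[m][:,:2]*1000).astype(np.float32);print("rim sc",cv2.minAreaRect(q))
m=(h2[...,1]<60)&(u>405)&(u<432)&(v>230)&(v<280)&(Q[...,2]>.098);print("handle sc",cv2.minAreaRect((Q[m][:,:2]*1000).astype(np.float32)))
m=(h2[...,1]<60)&(h2[...,2]>150)&(u>155)&(u<206)&(v>265)&(v<305)&(Q[...,2]<.045);print("ring sc",cv2.minEnclosingCircle((Q[m][:,:2]*1000).astype(np.float32)),m.sum())
E
```

```text
mat 5776 ((512.7927856445312, -16.125656127929688), (243.117431640625, 152.56866455078125), 3.0651237964630127) medz 0.003021267834978303
walls 1198 ((485.7315368652344, 250.2945098876953), (94.14642333984375, 118.5074462890625), 72.29489135742188) medz 0.1030421833123652
handle 136 ((490.38031005859375, 207.01449584960938), (81.21214294433594, 34.684104919433594), 29.966136932373047) medz 0.10310832795766162
base 1625 ((495.12109375, 280.9346618652344), (209.92181396484375, 121.58270263671875), 72.19507598876953) medz 0.033120561349926025
knob 115 ((488.6390380859375, 342.7782897949219), (20.514850616455078, 22.470060348510742), 22.22810173034668) medz 0.1359008649286072
pot rim 202 ((483.1947937011719, 240.8292236328125), (52.27552032470703, 52.18276596069336), 65.19648742675781) medz 0.10933740916655138
ring (567.0252075195312, -278.5372009277344) 60.937747955322266 0.03092210075241275 349
hood 2481 ((559.2266235351562, -338.4125671386719), (150.48724365234375, 70.74435424804688), 1.8019967079162598) medz 0.14359291520179174
body 4105 ((561.1453247070312, -423.792236328125), (170.
[... 542 characters left out ...]
), (28.579723358154297, 30.946378707885742), 2.556234836578369) medz 0.034780037313430934
petri 52 ((709.5175170898438, 147.59320068359375), (22.335968017578125, 60.559181213378906), 14.351799964904785) medz 0.020674689530038093
slide 2108 ((710.30810546875, 298.3507080078125), (120.39592742919922, 91.07777404785156), 78.80194854736328) medz 0.03392728089070268
knob sc [0.49717941 0.34049075 0.13189787]
rim sc ((486.3159484863281, 238.5119171142578), (53.067901611328125, 53.916255950927734), 73.10713195800781)
handle sc ((471.04150390625, 189.96424865722656), (32.995079040527344, 13.945551872253418), 76.48848724365234)
ring sc ((549.0919799804688, -277.5942077636719), 59.089778900146484) 335
```

View pics/crop.png

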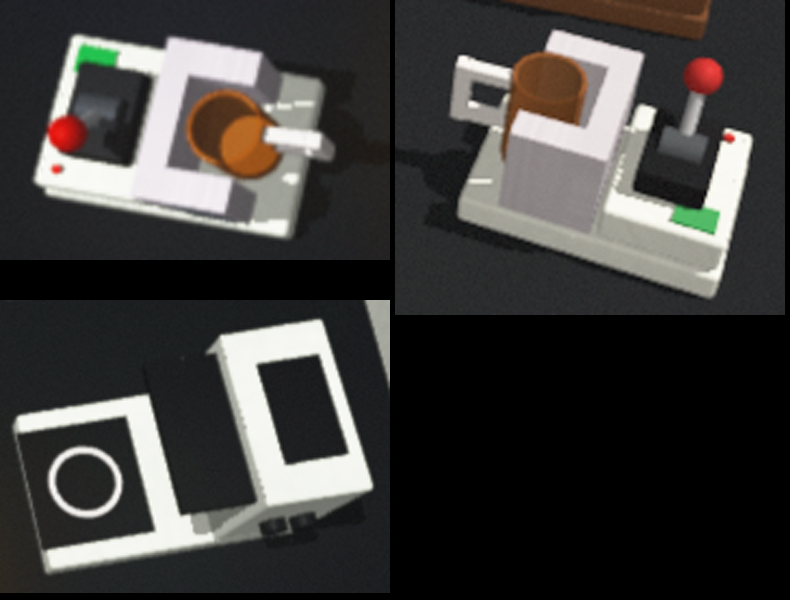

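The crops agree with the depth fit. The warmer's yaw is about -17.7°, and the knob sits on its -x side as expected. The pot axis is near (485,240) mm, and the handle points along the warmer's -y, so the grip point is near (466,181) mm. I'll go above the handle.

servo_tool --commands '[[[0.037,-0.053,0],-8,0.085],[[0.074,-0.105,0],-16,0.085],[[0.111,-0.158,0],-24,0.085],[[0.148,-0.21,0],-32,0.085],[[0.185,-0.263,0],-40,0.085],[[0.222,-0.315,0],-48,0.085],[[0.26,-0.368,0],-56,0.085],[[0.298,-0.421,0],-64,0.085]]' --grip_force 30

```text
time: 0.9
eef_pos: [0.3991, 0.2735, 0.2482]
orientation: [0.642, 0.767, -0.0, -0.0]
force: [1.2, -0.1, -0.3]
finger_gap: 0.0851
gripper_force: 0.0
```

servo_tool --commands '[[[0,0,-0.01],-8,0.085],[[0,0,-0.02],-16,0.085],[[0,0,-0.03],-24,0.085],[[0,0,-0.03],-28,0.085],[[0,0,-0.03],-28,0.085],[[0,0,-0.03],-28,0.085],[[0,0,-0.03],-28,0.085]]'

```text
time: 1.6
eef_pos: [0.3986, 0.2754, 0.2184]
orientation: [0.806, 0.591, 0.0, 0.0]
force: [0.5, -0.2, -0.5]
finger_gap: 0.0851
gripper_force: 0.0
```

```bash
python3 - <<'E'
from h import *
p,P=snap("wrist"); cv2.imwrite("pics/w1.png",p); np.save("w1.npy",P)
s=robot.get_state(); print(s["time"],s["eef_pos"],s["orientation"],s["joint_pos"])
h=cv2.cvtColor(p,cv2.COLOR_BGR2HSV);Z=P[...,2]
m=(h[...,1]<60)&(h[...,2]>100)&(Z>.095)&(Z<.12)
n,l,st,c=cv2.connectedComponentsWithStats(m.astype(np.uint8))
for i in range(1,n):
    if st[i,4]>200: q=P[l==i]; print(st[i],cv2.minAreaRect((q[:,:2]*1000).astype(np.float32)),np.median(q[:,2]))
m=(h[...,1]>100)&(h[...,0]>4)&(h[...,0]<20)&(Z>.106)&(Z<.115);q=P[m];print("rim",m.sum(),cv2.minAreaRect((q[:,:2]*1000).astype(np.float32)))
E
```

```text
1.65 [0.39853858 0.27543515 0.21847497] [8.06513744e-01 5.91215307e-01 1.94264610e-04 5.54868103e-05] [ 3.73564493e-01  3.83545292e-01  1.81061740e+00 -9.56572188e-06
  9.47025968e-01  6.79236626e-01]
[ 358  173  172   94 9462] ((488.05743408203125, 263.2688903808594), (68.29479217529297, 118.78427124023438), 71.99678802490234) 0.10356438652522586
[ 33 192  46  19 544] ((230.09153747558594, 361.3099670410156), (9.41714859008789, 16.394392013549805), 77.83516693115234) 0.10683811360170459
rim 1336 ((482.1345520019531, 242.284423828125), (52.44230270385742, 53.271724700927734), 26.965673446655273)
```

View pics/w1.png

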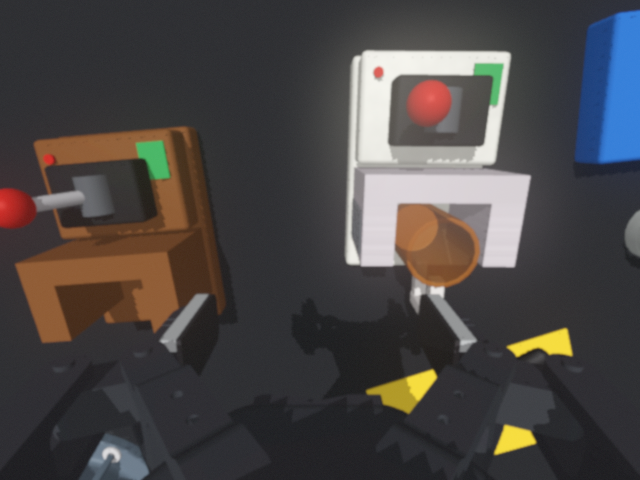

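The wrist view shows the pot rim at about (440,245), with the handle at (428,285) partly hidden by the right finger. The sideways move came up short, so I'll finish it slowly.

servo_tool --commands '[[[0.022,-0.031,0],0,0.085],[[0.044,-0.062,-0.01],0,0.085],[[0.066,-0.094,-0.018],0,0.085],[[0.066,-0.094,-0.018],0,0.085],[[0.066,-0.094,-0.018],0,0.085],[[0.066,-0.094,-0.018],0,0.085],[[0.066,-0.094,-0.018],0,0.085]]'

```text
time: 2.35
eef_pos: [0.4637, 0.1823, 0.2006]
orientation: [0.806, 0.592, 0.0, -0.0]
force: [-0.1, 0.0, 0.7]
finger_gap: 0.085
gripper_force: 0.0
```

```bash
python3 - <<'E'
from h import *
p,P=snap("wrist"); cv2.imwrite("pics/w2.png",p)
s=robot.get_state(); print(s["time"],s["eef_pos"],s["orientation"])
h=cv2.cvtColor(p,cv2.COLOR_BGR2HSV);Z=P[...,2]
m=(h[...,1]<60)&(h[...,2]>100)&(Z>.098)&(Z<.112)
n,l,st,c=cv2.connectedComponentsWithStats(m.astype(np.uint8))
for i in range(1,n):
    if st[i,4]>100: q=P[l==i]; print(st[i],cv2.minAreaRect((q[:,:2]*1000).astype(np.float32)),np.median(q[:,2]))
m=(h[...,1]>100)&(h[...,0]>4)&(h[...,0]<20)&(Z>.106)&(Z<.115);q=P[m];print("rim",m.sum(),cv2.minAreaRect((q[:,:2]*1000).astype(np.float32)))
E
```

```text
2.4 [0.46377618 0.18229423 0.20060986] [ 8.06240253e-01  5.91588237e-01  1.04397906e-04 -2.93057744e-05]
[  222    59   195   118 13338] ((488.20233154296875, 263.46868896484375), (68.14910125732422, 117.99507904052734), 71.87064361572266) 0.10361406973824197
[313 199  18  58 891] ((470.1155090332031, 196.87942504882812), (40.75459671020508, 11.787835121154785), 72.28318786621094) 0.1039007969792029
rim 1530 ((482.65863037109375, 242.34017944335938), (52.01582717895508, 51.77082061767578), 42.60844802856445)
```

View pics/w2.png

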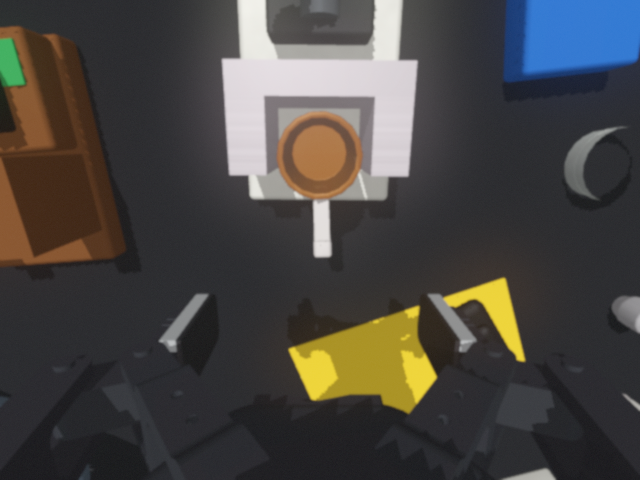

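The handle points straight down the image, with its bar at about (322,245) and midway between the fingers. I'll lower and pinch.

servo_tool --commands '[[[0.001,0,-0.03],0,0.06],[[0.001,0,-0.06],0,0.05],[[0.001,0,-0.085],0,0.05],[[0.001,0,-0.1],0,0.05],[[0.001,0,-0.112],0,0.05],[[0.001,0,-0.122],0,0.05],[[0.001,0,-0.122],0,0.05],[[0.001,0,-0.122],0,0.05]]' --grip_force 30

```text
time: 3.2
eef_pos: [0.4657, 0.1815, 0.0786]
orientation: [0.807, 0.591, 0.0, 0.0]
force: [-0.4, -0.5, -0.0]
finger_gap: 0.0501
gripper_force: 0.0
```

servo_tool --commands '[[[0,0,0],0,0.03],[[0,0,0],0,0.02],[[0,0,0],0,0.015],[[0,0,0],0,0.012],[[0,0,0],0,0.008],[[0,0,0],0,0.004],[[0,0,0],0,0.004],[[0,0,0],0,0.004]]' --grip_force 30

```text
time: 4.0
eef_pos: [0.4656, 0.1813, 0.0787]
orientation: [0.807, 0.591, 0.0, 0.0]
force: [-1.2, -0.2, 5.9]
finger_gap: 0.0114
gripper_force: 30.1
```

servo_tool --commands '[[[0,0,0.004],0,0.004],[[0,0,0.012],0,0.004],[[0,0,0.024],0,0.004],[[0,0,0.04],0,0.004],[[0,0,0.06],0,0.004],[[0,0,0.08],0,0.004],[[0,0,0.1],0,0.004],[[0,0,0.11],0,0.004]]'

```text
time: 4.8
eef_pos: [0.4662, 0.1815, 0.1906]
orientation: [0.807, 0.591, 0.001, 0.001]
force: [0.1, -0.5, -2.7]
finger_gap: 0.0116
gripper_force: 29.3
```

servo_tool --commands '[[[0,0,0.005],0,0.004],[[0,0,0.005],0,0.004]]'

```text
time: 5.0
eef_pos: [0.4656, 0.1813, 0.1938]
orientation: [0.807, 0.591, 0.0, 0.0]
force: [-0.2, 0.1, -2.8]
finger_gap: 0.0114
gripper_force: 29.3
```

```bash
python3 - <<'E'
from h import *
p,P=snap("wrist"); cv2.imwrite("pics/w3.png",p)
s=robot.get_state(); print(s["time"],s["eef_pos"],s["orientation"],s["force"],s["wrist_torque"],s["finger_gap"])
h=cv2.cvtColor(p,cv2.COLOR_BGR2HSV)
m=(h[...,1]>100)&(h[...,0]>4)&(h[...,0]<20)&(P[...,2]>.16)&(np.hypot(P[...,0]-.484,P[...,1]-.24)<.06);q=P[m];q=q[q[:,2]>np.percentile(q[:,2],90)-.012]
A=np.c_[q[:,:2],np.ones(len(q))];print("rim",len(q),cv2.minAreaRect((q[:,:2]*1000).astype(np.float32)),np.median(q[:,2]),np.linalg.lstsq(A,q[:,2],rcond=None)[0])
E
```

```text
5.05 [0.46515307 0.18125223 0.19313175] [ 8.06821262e-01  5.90795549e-01 -2.36782760e-04 -1.21752957e-04] [-0.11596655 -0.34436508 -2.14726465] [-0.12405157  0.01164223  0.04574028] 0.011592126339606833
rim 11166 ((479.6804504394531, 229.62451171875), (78.17938232421875, 53.687740325927734), 76.70526885986328) 0.2248781081483994 [0.00797856 0.03015814 0.21224559]
```

View pics/w3.png

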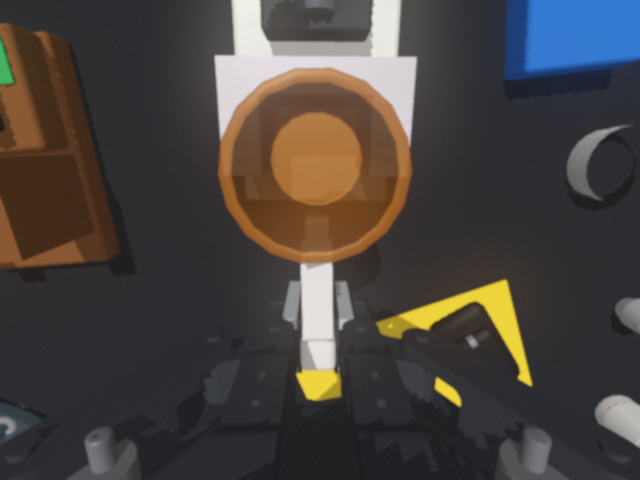

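The pot hangs level, with its round rim at (315,165) and the handle between the pads at (318,300). I'll carry it over the mat's free part.

servo_tool --commands '[[[-0.001,-0.01,0],0,0.004],[[-0.002,-0.03,0],1,0.004],[[-0.005,-0.055,0],3,0.004],[[-0.008,-0.085,0],6,0.004],[[-0.011,-0.115,0],9,0.004],[[-0.014,-0.145,0],12,0.004],[[-0.017,-0.175,0],15,0.004],[[-0.02,-0.205,0],17,0.004]]'

```text
time: 5.85
eef_pos: [0.4445, -0.0253, 0.1925]
orientation: [0.71, 0.704, -0.001, -0.001]
force: [0.9, 0.4, -1.4]
finger_gap: 0.0116
gripper_force: 29.3
```

servo_tool --commands '[[[-0.002,-0.025,0],1.5,0.004],[[-0.004,-0.04,-0.01],2.5,0.004],[[-0.004,-0.048,-0.03],2.5,0.004],[[-0.004,-0.048,-0.055],2.5,0.004],[[-0.004,-0.048,-0.08],2.5,0.004],[[-0.004,-0.048,-0.1],2.5,0.004],[[-0.004,-0.048,-0.115],2.5,0.004],[[-0.004,-0.048,-0.115],2.5,0.004]]'

```text
time: 6.65
eef_pos: [0.4398, -0.0717, 0.0762]
orientation: [0.695, 0.719, -0.001, -0.003]
force: [-0.0, 0.2, -1.3]
finger_gap: 0.0121
gripper_force: 29.7
```

```bash
python3 - <<'E'
from h import *
p,P=snap("wrist"); cv2.imwrite("pics/w4.png",p)
s=robot.get_state(); print(s["time"],s["eef_pos"],s["orientation"],s["force"],s["finger_gap"])
h=cv2.cvtColor(p,cv2.COLOR_BGR2HSV)
m=(h[...,1]>100)&(h[...,0]>4)&(h[...,0]<20)&(P[...,2]>.08)&(P[...,2]<.13);q=P[m];z=np.percentile(q[:,2],97);q=q[q[:,2]>z-.004];print(z,len(q),cv2.minAreaRect((q[:,:2]*1000).astype(np.float32)))
A=np.c_[q[:,:2],np.ones(len(q))];print(np.linalg.lstsq(A,q[:,2],rcond=None)[0])
E
```

```text
6.7 [ 0.44044243 -0.07178784  0.07716498] [ 6.95287219e-01  7.18729777e-01 -6.64522627e-04 -1.65831881e-03] [ 0.0813579  -0.24971295 -2.57094727] 0.011436509555628334
0.10879583557075234 8455 ((436.3053894042969, -8.63437271118164), (52.98553466796875, 52.84236526489258), 35.25062942504883)
[-0.00464865  0.00332683  0.10962673]
```

servo_tool --commands '[[[0,0,-0.005],0,0.004],[[0,0,-0.01],0,0.004],[[0,0,-0.014],0,0.004],[[0,0,-0.016],0,0.004],[[0,0,-0.0175],0,0.004],[[0,0,-0.0185],0,0.004],[[0,0,-0.0185],0,0.004]]'

```text
time: 7.4
eef_pos: [0.4415, -0.0717, 0.0598]
orientation: [0.695, 0.719, 0.0, 0.0]
force: [0.3, 0.7, -2.3]
finger_gap: 0.0116
gripper_force: 29.7
```

servo_tool --commands '[[[0,0,-0.0005],0,0.004],[[0,0,-0.001],0,0.004],[[0,0,-0.0015],0,0.004],[[0,0,-0.0015],0,0.004]]'

```text
time: 7.8
eef_pos: [0.4415, -0.0717, 0.0583]
orientation: [0.695, 0.719, -0.0, -0.0]
force: [0.0, 0.1, -1.6]
finger_gap: 0.0118
gripper_force: 29.7
```

servo_tool --commands '[[[0,0,-0.0007],0,0.004],[[0,0,-0.0012],0,0.004],[[0,0,-0.0015],0,0.004],[[0,0,-0.0015],0,0.004]]'

```text
time: 8.2
eef_pos: [0.4415, -0.0718, 0.0569]
orientation: [0.695, 0.719, 0.0, 0.0]
force: [0.0, 0.2, -0.1]
finger_gap: 0.0116
gripper_force: 30.0
```

servo_tool --commands '[[[0,0,-0.0005],0,0.004],[[0,0,-0.0005],0,0.004]]'

```text
time: 8.4
eef_pos: [0.4416, -0.0718, 0.0568]
orientation: [0.695, 0.719, 0.0, 0.0]
force: [-1.3, -1.0, 4.7]
finger_gap: 0.0116
gripper_force: 30.7
```

servo_tool --commands '[[[0,0,0],0,0.02],[[0,0,0],0,0.035],[[0,0,0],0,0.05],[[0,0,0],0,0.05],[[0,0,0.03],0,0.05],[[0,0,0.07],0,0.06],[[0,0,0.11],0,0.085],[[0,0,0.13],0,0.085]]'

```text
time: 9.2
eef_pos: [0.4425, -0.072, 0.189]
orientation: [0.695, 0.719, 0.001, 0.002]
force: [0.8, -0.7, -0.4]
finger_gap: 0.0846
gripper_force: 0.0
```

servo_tool --commands '[[[0,0,0.01],0,0.085],[[0,0,0.01],0,0.085],[[0,0,0.01],0,0.085]]'

```text
time: 9.5
eef_pos: [0.4408, -0.0714, 0.1955]
orientation: [0.695, 0.719, -0.0, -0.001]
force: [1.0, -0.5, 0.1]
finger_gap: 0.0854
gripper_force: 0.0
```

```bash
python3 - <<'E'
from h import *
p,P=snap("wrist"); cv2.imwrite("pics/w5.png",p)
pt,Pt=snap("top"); cv2.imwrite("pics/top2.png",pt)
s=robot.get_state(); print(s["time"],s["eef_pos"],s["orientation"],s["force"],s["finger_gap"])
h=cv2.cvtColor(p,cv2.COLOR_BGR2HSV);Z=P[...,2]
m=(h[...,1]>100)&(h[...,0]>4)&(h[...,0]<20)&(Z>.083)&(Z<.095);q=P[m];print("rim",np.median(q[:,2]),len(q),cv2.minAreaRect((q[:,:2]*1000).astype(np.float32)))
m=(h[...,1]<60)&(h[...,2]>100)&(Z>.075)&(Z<.092)
n,l,st,c=cv2.connectedComponentsWithStats(m.astype(np.uint8))
for i in range(1,n):
    if st[i,4]>100: q=P[l==i]; print(st[i],cv2.minAreaRect((q[:,:2]*1000).astype(np.float32)),np.median(q[:,2]))
E
```

```text
9.6 [ 0.44059192 -0.07134337  0.19494586] [ 6.95147494e-01  7.18865204e-01 -5.80529895e-04 -1.56301943e-03] [-0.49597213 -0.24286733  0.46696766] 0.08533914504524791
rim 0.0883738945625702 1267 ((437.8288879394531, -8.812816619873047), (52.01824951171875, 51.06159973144531), 61.255592346191406)
[311 196  16  54 776] ((440.3805847167969, -56.243797302246094), (11.101970672607422, 39.73029327392578), 1.5616984367370605) 0.08195904138830436
```

View pics/w5.png

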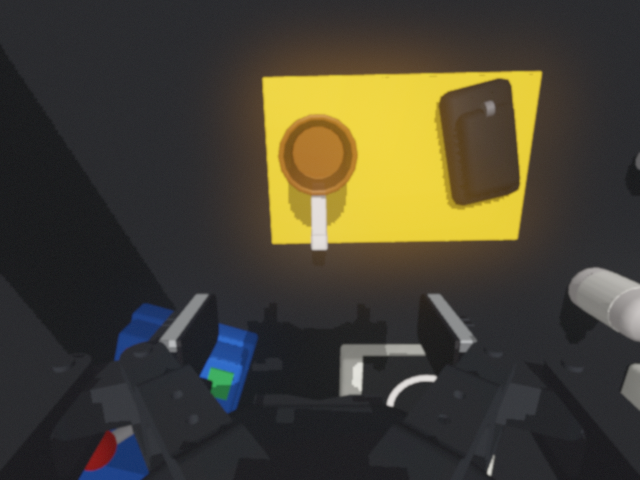

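The pot stands upright on the mat, with its rim at (318,155) and the handle towards (320,245). I'll shift over the glass body and grip it.

servo_tool --commands '[[[-0.001,0.03,0],0,0.085],[[-0.002,0.062,0],0,0.085],[[-0.002,0.062,0],0,0.085],[[-0.002,0.062,-0.03],0,0.085],[[-0.002,0.062,-0.06],0,0.085],[[-0.002,0.062,-0.09],0,0.085],[[-0.002,0.062,-0.115],0,0.085],[[-0.002,0.062,-0.132],0,0.085]]' --grip_force 30

```text
time: 10.4
eef_pos: [0.4385, -0.01, 0.0618]
orientation: [0.695, 0.719, -0.001, -0.002]
force: [-0.5, 0.8, 0.6]
finger_gap: 0.085
gripper_force: 0.0
```

servo_tool --commands '[[[0,0,0],0,0.075],[[0,0,0],0,0.068],[[0,0,0],0,0.062],[[0,0,0],0,0.057],[[0,0,0],0,0.053],[[0,0,0],0,0.048],[[0,0,0],0,0.046],[[0,0,0],0,0.046]]' --grip_force 30

```text
time: 11.2
eef_pos: [0.4394, -0.0097, 0.0651]
orientation: [0.695, 0.719, 0.0, 0.0]
force: [-2.2, -0.1, 7.1]
finger_gap: 0.0524
gripper_force: 31.6
```

servo_tool --commands '[[[0,0,0.004],0,0.046],[[0,0,0.01],0,0.046],[[0,0,0.02],0,0.046],[[0,0,0.035],0,0.046],[[0,0,0.05],0,0.046],[[0,0,0.065],0,0.046],[[0,0,0.075],0,0.046],[[0,0,0.075],0,0.046]]'

```text
time: 12.0
eef_pos: [0.4403, -0.0099, 0.1408]
orientation: [0.695, 0.719, 0.001, 0.002]
force: [0.1, -0.6, -2.9]
finger_gap: 0.0525
gripper_force: 32.1
```

```bash
python3 - <<'E'
from h import *
from scipy.optimize import least_squares
v,u=np.mgrid[:480,:640]
def ring(p,P,b,n):
    h=cv2.cvtColor(p,cv2.COLOR_BGR2HSV)
    m=((u>=b[0])&(u<b[1])&(v>=b[2])&(v<b[3])&(h[...,1]<70)&(h[...,2]>140)&(P[...,2]<.045)).astype(np.uint8)
    k,l,st,c=cv2.connectedComponentsWithStats(m)
    for i in range(1,k):
        if st[i,4]>80:
            q=P[l==i][:,:2]
            r=least_squares(lambda a:np.hypot(q[:,0]-a[0],q[:,1]-a[1])-a[2],[*q.mean(0),.035],loss="soft_l1",f_scale=.002)
            print(n,st[i],r.x*1000,np.abs(r.fun).mean()*1000)
ring(cv2.imread("pics/top1.png"),np.load("top.npy"),(408,450,182,226),"top")
ring(cv2.imread("pics/scene1.png"),np.load("scene.npy"),(155,206,265,305),"scene")
p=cv2.imread("pics/scene1.png");h=cv2.cvtColor(p,cv2.COLOR_BGR2HSV);Q=np.load("scene.npy")
m=(u<170)&(v>190)&(v<330)
a=m&(Q[...,2]>.136)&(Q[...,2]<.15)&(h[...,2]<70);print("hood sc",cv2.minAreaRect((Q[a][:,:2]*1000).astype(np.float32)))
p,P=snap("wrist")
s=robot.get_state(); print(s["time"],s["eef_pos"],s["orientation"],s["force"],s["finger_gap"])
cv2.imwrite("pics/w6.png",p); p2,_=snap("scene"); cv2.imwrite("pics/sc2.png",p2[60:400,20:620])
E
```

```text
top [412 188  34  32 312] [ 555.97679984 -258.96454109   34.94722817] 1.9597705514195412
scene [160 271  41  30 342] [ 558.35729777 -260.607589     35.0152489 ] 1.9424325838414938
hood sc ((561.4331665039062, -340.5606384277344), (153.51231384277344, 70.9125747680664), 1.8760038614273071)
12.05 [ 0.43989543 -0.00976331  0.14004161] [6.95095154e-01 7.18917064e-01 4.77759131e-04 8.68399136e-04] [-0.11973833  0.55859284 -2.01060621] 0.0524514514838728
```

View pics/sc2.png

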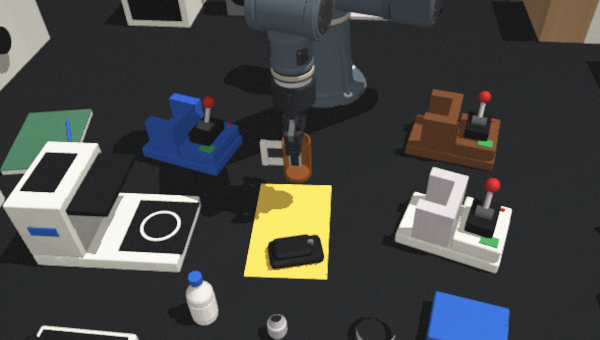

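The pot is held by its glass body above the mat, at about (297,155) in the crop, and nothing else has moved. I'll carry it to a point in front of the hood.

servo_tool --commands '[[[0.008,-0.008,0],0,0.046],[[0.025,-0.025,0],0,0.046],[[0.045,-0.045,0],0,0.046],[[0.065,-0.065,0],0,0.046],[[0.083,-0.085,0],0,0.046],[[0.098,-0.105,0],0,0.046],[[0.108,-0.13,0],0,0.046],[[0.115,-0.15,0],0,0.046]]'

```text
time: 12.9
eef_pos: [0.5556, -0.1618, 0.1381]
orientation: [0.695, 0.719, -0.0, -0.0]
force: [0.5, -1.0, -1.6]
finger_gap: 0.0521
gripper_force: 32.1
```

servo_tool --commands '[[[0,-0.02,0],0,0.046],[[0,-0.035,0],0,0.046],[[0,-0.035,-0.01],0,0.046],[[0,-0.035,-0.02],0,0.046],[[0,-0.035,-0.03],0,0.046],[[0,-0.035,-0.037],0,0.046],[[0,-0.035,-0.037],0,0.046],[[0,-0.035,-0.037],0,0.046]]'

```text
time: 13.7
eef_pos: [0.5545, -0.1941, 0.102]
orientation: [0.695, 0.719, -0.0, -0.0]
force: [0.8, 0.0, -0.9]
finger_gap: 0.0521
gripper_force: 32.1
```

```bash
python3 - <<'E'
from h import *
p,P=snap("wrist"); cv2.imwrite("pics/w7.png",p)
s=robot.get_state(); print(s["time"],s["eef_pos"],s["orientation"],s["force"],s["finger_gap"])
p2,Q=snap("scene"); cv2.imwrite("pics/sc3.png",cv2.resize(p2[100:340,0:320],None,fx=2.4,fy=2.4,interpolation=2))
h=cv2.cvtColor(p2,cv2.COLOR_BGR2HSV)
m=(h[...,1]>100)&(h[...,0]>4)&(h[...,0]<20)&(np.hypot(Q[...,0]-.555,Q[...,1]+.195)<.06);q=Q[m];print(len(q),q.min(0),q.max(0))
E
```

```text
13.75 [ 0.55474462 -0.19436271  0.10242334] [6.94883090e-01 7.19122705e-01 4.73479237e-05 1.55540684e-04] [ 0.28999583  0.47856974 -2.40495829] 0.052278723065256875
951 [ 0.49849434 -0.2349393  -0.00222586] [ 0.59393185 -0.16845657  0.16549822]
```

View pics/sc3.png

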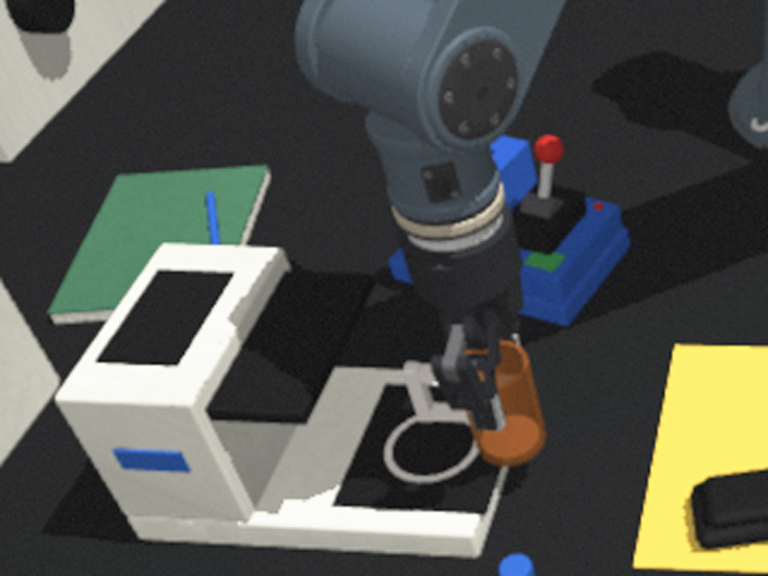

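The pot is in front of the hood with its handle pointing under it at (425,385), about 10 mm above the deck. I'll slide it in level and then lower it.

servo_tool --commands '[[[0,-0.008,0],0,0.046],[[0.001,-0.018,0],0,0.046],[[0.001,-0.028,0],0,0.046],[[0.001,-0.038,0],0,0.046],[[0.002,-0.048,0],0,0.046],[[0.002,-0.056,0],0,0.046],[[0.002,-0.063,0],0,0.046],[[0.002,-0.063,0],0,0.046]]'

```text
time: 14.6
eef_pos: [0.5566, -0.259, 0.1023]
orientation: [0.696, 0.718, -0.0, 0.0]
force: [-0.1, -0.6, -1.4]
finger_gap: 0.0521
gripper_force: 32.1
```

servo_tool --commands '[[[0,0,-0.002],0,0.046],[[0,0,-0.004],0,0.046],[[0,0,-0.006],0,0.046],[[0,0,-0.007],0,0.046],[[0,0,-0.008],0,0.046],[[0,0,-0.008],0,0.046],[[0,0,-0.008],0,0.046]]'

```text
time: 15.3
eef_pos: [0.5565, -0.2576, 0.0943]
orientation: [0.695, 0.719, -0.0, 0.0]
force: [0.5, -0.5, -2.5]
finger_gap: 0.0525
gripper_force: 32.1
```

```bash
python3 - <<'E'
from h import *
s=robot.get_state(); print(s["time"],s["eef_pos"],s["orientation"],s["force"],s["finger_gap"])
o=[]
p2,Q=snap("scene"); pt,_=snap("top"); cv2.imwrite("pics/sc4.png",np.hstack([cv2.resize(p2[200:330,110:240],(500,500),interpolation=2),cv2.resize(pt[150:240,390:480],(300,300),interpolation=2).repeat(1,0) if 0 else cv2.copyMakeBorder(cv2.resize(pt[150:240,390:480],(300,300),interpolation=2),0,200,0,0,0)]))
E
```

```text
15.3 [ 0.55653351 -0.25764556  0.09430776] [ 6.95092117e-01  7.18920683e-01 -9.13547814e-06  6.09919853e-06] [ 0.53963714 -0.46015402 -2.53089843] 0.05253412456473092
```

View pics/sc4.png

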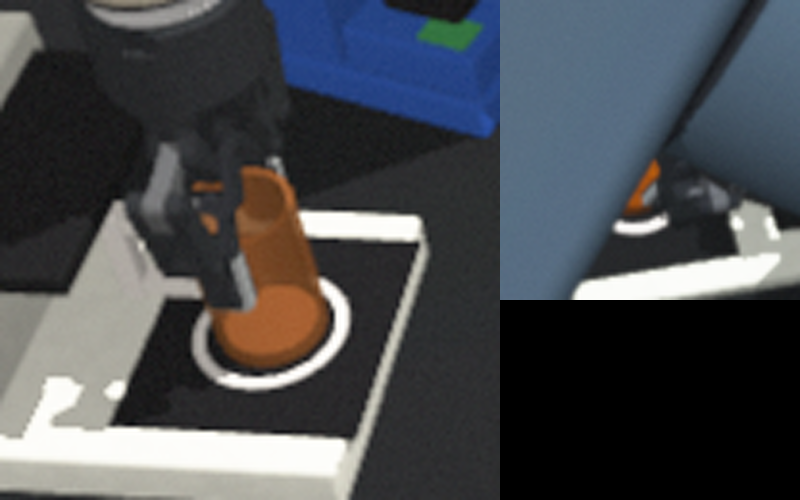

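Seen in the scene camera, the pot's foot spans columns 212–330 and the ring spans 192–350, so the pot is well centred and just above the deck. I'll lower it the last 2–3 mm.

servo_tool --commands '[[[0,0,-0.0006],0,0.046],[[0,0,-0.0012],0,0.046],[[0,0,-0.0018],0,0.046],[[0,0,-0.0018],0,0.046]]'

```text
time: 15.8
eef_pos: [0.5564, -0.2577, 0.0924]
orientation: [0.695, 0.719, -0.0, -0.0]
force: [0.7, -0.3, -1.6]
finger_gap: 0.0523
gripper_force: 32.1
```

servo_tool --commands '[[[0,0,-0.0004],0,0.046],[[0,0,-0.0007],0,0.046],[[0,0,-0.0007],0,0.046]]'

```text
time: 16.1
eef_pos: [0.5565, -0.2577, 0.0922]
orientation: [0.695, 0.719, -0.0, 0.0]
force: [-1.3, 1.3, 1.9]
finger_gap: 0.0522
gripper_force: 32.4
```

servo_tool --commands '[[[0,0,0],0,0.058],[[0,0,0],0,0.066],[[0,0,0],0,0.075],[[0,0,0],0,0.085],[[0,0,0],0,0.085],[[0,0,0],0,0.085],[[0,0,0.01],0,0.085],[[0,0,0.025],0,0.085]]'

```text
time: 16.9
eef_pos: [0.556, -0.2573, 0.1169]
orientation: [0.695, 0.719, -0.0, -0.001]
force: [0.4, 1.1, -0.4]
finger_gap: 0.085
gripper_force: 0.0
```

servo_tool --commands '[[[0,0,0.03],0,0.085],[[0,0,0.06],0,0.085],[[0,0,0.09],0,0.085],[[0,0,0.12],0,0.085],[[0,0.03,0.13],0,0.085],[[0,0.06,0.13],0,0.085],[[0,0.09,0.13],0,0.085],[[0,0.09,0.13],0,0.085]]'

```text
time: 17.7
eef_pos: [0.5559, -0.1641, 0.2485]
orientation: [0.694, 0.72, 0.001, -0.0]
force: [0.3, -0.7, 0.1]
finger_gap: 0.0851
gripper_force: 0.0
```

```bash
python3 - <<'E'
from h import *
s=robot.get_state(); print(s["time"],s["eef_pos"],s["orientation"],s["joint_pos"])
v,u=np.mgrid[:480,:640]
for n in("top","scene"):
    p,P=snap(n); h=cv2.cvtColor(p,cv2.COLOR_BGR2HSV); cv2.imwrite(f"pics/{n}5.png",p)
    m=(h[...,1]>100)&(h[...,0]>4)&(h[...,0]<20)&(np.hypot(P[...,0]-.557,P[...,1]+.26)<.05)&(P[...,2]>.108)&(P[...,2]<.125);q=P[m]
    print(n,len(q),cv2.minAreaRect((q[:,:2]*1000).astype(np.float32)),np.median(q[:,2]))
    m=((h[...,0]<4)|(h[...,0]>175))&(h[...,1]>150)&(np.hypot(P[...,0]-.49,P[...,1]-.343)<.05)&(P[...,2]>.09);print("knob",np.nanmean(P[m],0))
E
```

```text
17.7 [ 0.55590098 -0.16407091  0.24854904] [ 6.93830128e-01  7.20138469e-01  5.49847518e-04 -1.88988303e-04] [-4.80266317e-01  4.65853836e-01  1.54894002e+00  1.28638340e-03
  1.12685088e+00 -5.18026621e-01]
top 0 ((0.0, 0.0), (0.0, 0.0), 0.0) nan
knob [nan nan nan]
scene 283 ((558.5476684570312, -258.31304931640625), (53.93821334838867, 51.35491943359375), 13.82761287689209) 0.11349743380738775
knob [0.49703924 0.34051195 0.13183188]
  return _methods._mean(a, axis=axis, dtype=dtype,
  ret = ret.dtype.type(ret / rcount)
<stdin>:8: RuntimeWarning: Mean of empty slice
```

The scene camera puts the pot at (558.5,-258) with its rim level, so it is seated. Next is the lever: close the fingers and go to the knob's -x side.

servo_tool --commands '[[[-0.003,0.02,0],0,0.0],[[-0.01,0.06,0],-2,0.0],[[-0.02,0.105,0],-5,0.0],[[-0.03,0.15,0],-8,0.0],[[-0.042,0.195,0],-11,0.0],[[-0.054,0.24,0],-14,0.0],[[-0.066,0.285,0],-17,0.0],[[-0.076,0.33,0],-20,0.0]]' --grip_force 20

```text
time: 18.6
eef_pos: [0.4796, 0.1638, 0.2471]
orientation: [0.81, 0.586, 0.0, -0.0]
force: [1.6, -1.0, -0.4]
finger_gap: -0.0002
gripper_force: 0.0
```

servo_tool --commands '[[[-0.01,0.045,0],0,0.0],[[-0.02,0.09,0],0,0.0],[[-0.03,0.135,0],0,0.0],[[-0.04,0.18,0],0,0.0],[[-0.04,0.193,0],0,0.0],[[-0.04,0.193,0],0,0.0],[[-0.04,0.193,0],0,0.0]]'

```text
time: 19.3
eef_pos: [0.4406, 0.3543, 0.2466]
orientation: [0.809, 0.587, -0.001, 0.0]
force: [0.1, 0.5, 0.6]
finger_gap: -0.0001
gripper_force: 0.0
```

Now I'll lower to knob height (fingertips at about 0.105 m) and push along (0.952, -0.306).

servo_tool --commands '[[[-0.003,0.003,-0.04],0,0.0],[[-0.003,0.003,-0.08],0,0.0],[[-0.003,0.003,-0.11],0,0.0],[[-0.003,0.003,-0.125],0,0.0],[[-0.003,0.003,-0.125],0,0.0],[[-0.003,0.003,-0.125],0,0.0]]'

```text
time: 19.9
eef_pos: [0.4384, 0.3569, 0.1221]
orientation: [0.81, 0.586, -0.0, 0.0]
force: [1.5, 0.5, 0.6]
finger_gap: 0.0003
gripper_force: 0.0
```

servo_tool --commands '[[[0.01,-0.003,0],0,0.0],[[0.02,-0.006,0],0,0.0],[[0.029,-0.009,0],0,0.0],[[0.036,-0.012,0],0,0.0],[[0.043,-0.014,0],0,0.0],[[0.05,-0.016,0],0,0.0],[[0.057,-0.018,0],0,0.0],[[0.063,-0.02,0],0,0.0]]'

```text
time: 20.7
eef_pos: [0.5012, 0.3381, 0.1217]
orientation: [0.809, 0.587, 0.0, 0.0]
force: [-1.6, -0.4, 0.7]
finger_gap: -0.0002
gripper_force: 0.6
```

servo_tool --commands '[[[0.003,-0.001,0],0,0.0],[[0.006,-0.002,0],0,0.0],[[0.009,-0.003,0],0,0.0],[[0.009,-0.003,0],0,0.0]]'

```text
time: 21.1
eef_pos: [0.5098, 0.3351, 0.1216]
orientation: [0.809, 0.587, -0.0, 0.0]
force: [-0.1, -0.0, -0.8]
finger_gap: -0.0
gripper_force: 0.1
```

```bash
python3 - <<'E'
from h import *
s=robot.get_state(); print(s["time"],s["eef_pos"],s["force"])
for n in("top","scene"):
    p,P=snap(n); h=cv2.cvtColor(p,cv2.COLOR_BGR2HSV); cv2.imwrite(f"pics/{n}6.png",p)
    m=((h[...,0]<4)|(h[...,0]>175))&(h[...,1]>150)&(np.hypot(P[...,0]-.525,P[...,1]-.335)<.07)&(P[...,2]>.09);print(n,"knob",m.sum(),P[m].mean(0),P[m].min(0),P[m].max(0))
E
```

```text
21.1 [0.50975602 0.33512727 0.12159713] [-0.08264643 -0.04392171 -0.77809258]
top knob 40 [0.52957263 0.32055481 0.13582606] [0.51892164 0.31403869 0.12418728] [0.53973121 0.32648165 0.17025222]
scene knob 178 [0.54273704 0.32565649 0.13376279] [0.49817581 0.30058372 0.12019352] [0.55096693 0.33911964 0.31163456]
```

servo_tool --commands '[[[0.002,-0.001,0],0,0.0],[[0.004,-0.001,0],0,0.0],[[0.005,-0.002,0],0,0.0]]'

```text
time: 21.5
eef_pos: [0.5129, 0.3338, 0.1216]
orientation: [0.81, 0.587, -0.001, -0.001]
force: [-6.3, 5.1, 0.6]
finger_gap: 0.0
gripper_force: 3.6
```

The hard stop can be felt at 6 N, so the lever is right over. I'll back off, rise and check.

servo_tool --commands '[[[-0.015,0.005,0],0,0.0],[[-0.04,0.013,0],0,0.0],[[-0.06,0.019,0.02],0,0.0],[[-0.07,0.022,0.06],0,0.0],[[-0.08,0.03,0.1],0,0.0],[[-0.1,0.04,0.13],0,0.0],[[-0.12,0.06,0.13],0,0.0],[[-0.12,0.06,0.13],0,0.0]]'

```text
time: 22.3
eef_pos: [0.3923, 0.3951, 0.2535]
orientation: [0.808, 0.589, 0.002, -0.0]
force: [-0.4, -0.6, -1.2]
finger_gap: 0.0002
gripper_force: 0.0
```

```bash
python3 - <<'E'
from h import *
s=robot.get_state(); print(s["time"],s["eef_pos"],s["force"])
o=[]
for n in("top","scene"):
    p,P=snap(n); h=cv2.cvtColor(p,cv2.COLOR_BGR2HSV); o.append(cv2.resize(p,(400,300)))
    m=((h[...,0]<4)|(h[...,0]>175))&(h[...,1]>150)&(np.hypot(P[...,0]-.525,P[...,1]-.335)<.07)&(P[...,2]>.09)&(P[...,2]<.15);print(n,"knob",m.sum(),P[m].mean(0))
    m=(h[...,1]>100)&(h[...,0]>4)&(h[...,0]<20)&(np.hypot(P[...,0]-.557,P[...,1]+.26)<.05)&(P[...,2]>.105)&(P[...,2]<.125);q=P[m]
    print("rim",cv2.minAreaRect((q[:,:2]*1000).astype(np.float32)))
    b=(375,500,120,255) if n=="top" else (20,240,180,340)
    o.append(cv2.resize(p[b[2]:b[3],b[0]:b[1]],(400,300),interpolation=2))
cv2.imwrite("pics/end.png",np.vstack([np.hstack(o[:2]),np.hstack(o[2:])]))
E
```

```text
22.3 [0.39231875 0.39509827 0.25354261] [-0.35295167 -0.60175808 -1.18002629]
top knob 109 [0.53603002 0.32600525 0.13411918]
rim ((556.3272094726562, -256.089111328125), (52.030731201171875, 52.74663162231445), 89.69075775146484)
scene knob 180 [0.54554581 0.3246855  0.13132729]
rim ((559.2677001953125, -257.28826904296875), (55.15696716308594, 50.65660858154297), 19.00977325439453)
```

View pics/end.png

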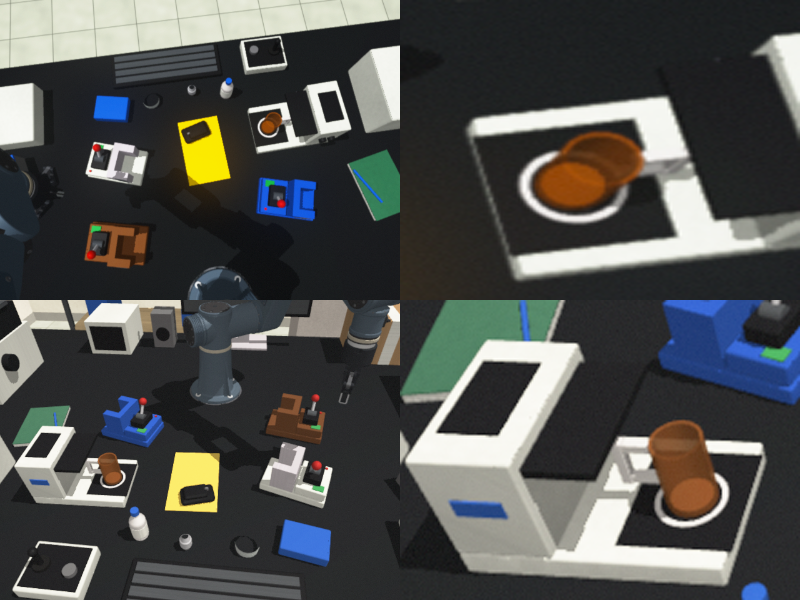

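The pot stands inside the ring with its handle under the hood, at (670,165) and (640,460) in the crops. The lever is right over, and the other objects are where they were. The robot touches nothing, so I'm handing in.

```bash
python3 -c "
from rig import robot
print(robot.sign_off())"
```

```text
the job is handed in; nothing more can be done
None
```

The job is handed in at about 22 s on the robot's clock: the pot stands in the imaging unit's ring with its handle under the hood, the warmer's lever is pushed over to its stop, and nothing else on the bench was moved; no verdict came back from the hand-in.

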